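# Slide the tile out over the catch bowl

### The arm

A 6-joint arm with a two-finger parallel gripper is mounted at the origin on the work surface. World frame = base frame: x ahead of the robot, y to its left, z up, the work surface at z = 0. Lengths are in m, angles in rad, forces in N, time in s.
With the tool pointing down it reaches from about 0.325 to 0.9 m from the base axis. Payload 6.1 kg.
Tool frame: the origin (TCP) lies midway between the tips of the shut fingers; the grasp point (between the pads) lies 19 mm behind it; y points along the fingers, z is the direction in which the jaws open and shut, and the axes are right-handed (so a half turn about y gives the same grasp; the last joint's range is limited). The gripper opens to 87 mm and grips with 3 to 60 N. Pads are 19 mm wide; open, the fingers measure 117 mm over their backs; the gripper's body (75 mm by 190 mm) begins 51 mm behind the grasp point.
Start: joints at [-1.331, 0.22, 1.526, -0, 1.395, -0.126], TCP at [0.224, -0.584, 0.189] pointing down, gripper open.
Joint ranges: [-2.98, 2.98], [-0.91, 2.08], [0.09, 2.57], [-1.24, 4.39], [0.2, 2.65], [-2.68, 2.68]. Speed limits (rad/s): [2.57, 2.57, 3.01, 3.14, 3.14, 3.14].

### API

Orientations are given as a unit quaternion [x, y, z, w].
In Python, from station import observe, snapshot, finish_job gives the robot as it stands.
- The arm moves only by the tool move_arm, never from a script. Its argument "rows" is one flat list of numbers, 7 for each row, row after row: the shift along the tool's x, y, z in units of 40 mm (1.0 is 40 mm), then the turn, a rotation vector about the tool's x, y, z in degrees, then the finger opening in mm, from 0 to 87. In form: [tx, ty, tz, wx, wy, wz, jaw, tx, ty, tz, wx, wy, wz, jaw, ...]. A call has exactly 10 rows; each row shifts and turns the commanded pose from where the row before left it, along the tool's axes as they then stand; what a row does not reach is not made up. A row lasts 1/12 s, in which the tool goes at most 41.7 mm and 7.16 degrees, less where a joint would pass 70% of its speed; a pose out of reach is approached as far as the arm can. A call is refused whole if a number of a shift passes 1 or a number of a turn 7.16, either way. A call with a gripper value outside its range is refused whole. The fingers move at their own pace and stop on an object; the grip force is fixed at half the most. Time passes only in rows, so rows that do not move let the fingers close, or fill a call up. It gives the time, the measured TCP pose, the force and the opening at its end, in the units of the state.
- observe(): the state, without advancing time (a new reading comes with each control period).
- snapshot(name): name is "side" or "top"; returns a dict with "frame" (400x640x3 uint8, blue, green, red), "camera_matrix" (3x3 intrinsics, pixels), "k1" (the pictures are not rectified: a ray, as slopes to the right and down, at radius r is drawn at 1 + k1 r^2 times it, then the intrinsics apply), "xyz" and "attitude" of the camera in the world. Camera axes: x right, y down, z forward; pixel columns grow to the right and rows downward; lengths in m; the calibration is good to about 2 mm. A picture is of the moment at which its call begins. There is no depth.
- finish_job(): hands the job in, once; it reports no verdict.
The state is a dict: "t": time; "q": joint angles; "qvel": joint speeds; "tau": joint torques, N m; "tcp_pos": TCP position; "tool_rot": TCP orientation; "ft_force": force on the tool from outside, world axes, zero at the start; "torque": the same for the moment, N m; "grip_width": finger opening in m.
Only numpy, scipy, OpenCV 4.12 (cv2) and the standard library are available. Lean on these libraries where they do the work, as an engineer would, in place of code of your own. Each camera call takes 0.05 s, during which the arm holds its last target. There are 200 camera calls.

### The job

Slide the clay tile along the raised glazing board until about a third of its length sticks out past the end where the round white bowl stands, so that its end can be brushed above the bowl. Leave it lying flat with its long back side snug against the fence strip. Push it only, without lifting it, and leave everything else where it stands.

Things in the scene. Friction and masses are not known exactly. Their poses are not given: they have to be found in the camera images.
- glazing_board: Raised wooden board, fixed to the bench: a plank 180 mm deep (its x) and 460 mm long (its y); the plank's top lies 60 mm above the bench. Origin: on the bench under the middle of the plank; x points away from the robot, turned by up to 0.2 rad; y along the plank, so its two open ends are at y = -230 and +230 mm. A dark wood fence strip 18 mm wide runs along the whole far side and stands 15 mm above the plank; its near face is at x = +72 mm.
- tile: The dark brown fired clay tile with incised lines that lies loose and flat on the glazing board: 160 mm long (its y), 100 mm deep (its x), 10 mm thick, about 0.3 kg. Origin: centre of its underside. It starts near the board's middle, 10 to 28 mm short of the fence and turned by up to 0.12 rad. Slides under a push of 1 to 5 N. Snug at the fence its origin is at x = +22 mm of the board.
- catch_bowl: Round white ceramic bowl, 110 mm wide and 36 mm high, on the bench just beyond one end of the glazing board (at its +y or its -y end). It marks the end over which the tile must stick out, and is lower than the plank. Origin: centre of its underside.
- stilt_tray: Oblong aluminium tray of small white kiln stilts, 120 x 90 mm and 28 mm high, on the bench beyond the other end of the glazing board. To be left alone. Origin: centre of its underside.
- test_jar: Small amber glass jar, 32 mm wide and 46 mm high, standing on the near edge of the plank towards one end (68 mm to the robot's side of the plank's middle line, about 190 mm from its middle). To be left alone. Origin: centre of its underside.
- stamp: Small turned wooden stamp, 30 mm wide and 50 mm high, standing on the near edge of the plank towards the other end (placed like the jar). To be left alone. Origin: centre of its underside.
- brush: Flat brush, 200 mm long, lying on the bench on the robot's side of the board. To be left alone. Origin: centre of its underside.
- scraper: Steel scraper with a wooden back, 50 x 90 mm, 17 mm high, lying on the bench on the robot's side of the board. To be left alone. Origin: centre of its underside.
- tile_stack: Stack of five small square light brown tiles, 80 x 80 mm and 45 mm high, on the bench just beyond the fence. To be left alone. Origin: centre of its underside.
Mind the look-alikes: they are no part of the job. What is shaped like the catch_bowl but black or blue is not meant.

How it is judged:
At the end, for the whole second after the job is handed in: The tile lies flat and still on the board and sticks out 38 to 68 mm (a third is 53 mm) past the end where the bowl stands, its long side parallel to the fence within 0.07 rad and its middle within 6 mm of lying snug against it (((y of catch_bowl in the frame of glazing_board above 0 m and y of tile in the frame of glazing_board between 0.188 and 0.218 m) or (y of catch_bowl in the frame of glazing_board below 0 m and y of tile in the frame of glazing_board between -0.218 and -0.188 m)) and x of tile in the frame of glazing_board above 0.016 m and angle between the y axis of tile and the y axis of glazing_board, either way round below 0.07 rad and z of tile in the frame of glazing_board between 0.055 and 0.064 m and angle between tile's own z axis and vertical below 0.04 rad and linear speed of tile below 0.01 m/s and angular speed of tile below 0.1 rad/s); the robot touches nothing.
It fails at once if the tile is lifted more than 8 mm off the board or falls from it (z of tile in the frame of glazing_board above 0.068 m or z of tile in the frame of glazing_board below 0.045 m).
It fails at once if the tile is tipped by more than 0.15 rad (angle between tile's own z axis and vertical above 0.15 rad).
It fails at once if something else is moved by more than 15 mm or tipped over (distance of any of catch_bowl, stilt_tray, test_jar, stamp, brush, scraper, tile_stack from where it was at the start of the episode above 0.015 m or angle between any of catch_bowl, stilt_tray, test_jar, stamp, brush, scraper, tile_stack's own z axis and vertical above 0.35 rad).
It also fails if it takes over 56 s, if anything falls off the work surface, if the arm or the gripper's body presses on something with over 40 N, if the wrist force passes 120 N, or if a joint passes its speed limit or range.

## Working session

There is one attempt and no reset: what is moved stays moved. The work goes in short steps, Python scripts to look and compute and a tool call to move; the robot and the scene stay as the last step left them, time stands still between calls to the robot, and variables do not carry over. Pictures are saved under pics/ and viewed, about 8 in all and at most 12, crops included, and the job is handed in when it is done.

Besides the shell and the picture viewer there is one more tool, called after "Emit:" as name(argument=value, ...) on one line, values as JSON. move_arm: Moves the arm, as the interface text tells. Its arguments: {"type":"object","properties":{"rows":{"type":"array","items":{"type":"number"}}},"required":["rows"]}

```bash
mkdir -p pics; ls; python3 - <<'E'
from station import *
import cv2
s=observe();print(s)
for n in("top","side"):
    d=snapshot(n);cv2.imwrite(f"pics/{n}0.png",d["frame"]);print({k:v for k,v in d.items() if k!="frame"})
E
```

```text
pics
{'t': 0.0, 'q': array([-1.33111280e+00,  2.21229007e-01,  1.52757970e+00, -1.86057220e-05,
        1.39468001e+00, -1.26089965e-01]), 'qvel': array([ 1.95621657e-03, -4.02920556e-05,  2.35398730e-04, -1.72311293e-04,
       -1.58763313e-05,  1.42528512e-03]), 'tau': array([-1.35331600e-03, -4.94609857e+01, -3.87375212e+01,  6.95634820e-02,
        5.69724664e-02, -1.77067500e-04]), 'tcp_pos': array([ 0.22338167, -0.58300584,  0.18755214]), 'tool_rot': array([-0.12864635,  0.6959826 , -0.69464477,  0.12855732]), 'ft_force': array([ 0.91306363, -0.71647646,  0.83228746]), 'torque': array([ 0.04602433, -0.09265983,  0.00634826]), 'grip_width': 0.08704099440875752}
{'camera_matrix': array([[445.64714557,   0.        , 313.40504251],
       [  0.        , 445.64714557, 202.462098  ],
       [  0.        ,   0.        ,   1.        ]]), 'k1': 0.03138894551605329, 'xyz': array([ 0.49630787, -0.0504628 ,  1.08623424]), 'attitude': array([-0.70409997,  0.70944011, -0.01877283,  0.02419805])}
{'camera_matrix': array([[416.78324201,   0.        , 320.63340048],
       [  0.        , 416.78324201, 198.85297577],
       [  0.        ,   0.        ,   1.        ]]), 'k1': 0.03319148079432006, 'xyz': array([0.2496164 , 0.71421672, 0.62330812]), 'attitude': array([-0.15751013,  0.86314981, -0.46941895,  0.0990395 ])}
```

View pics/top0.png

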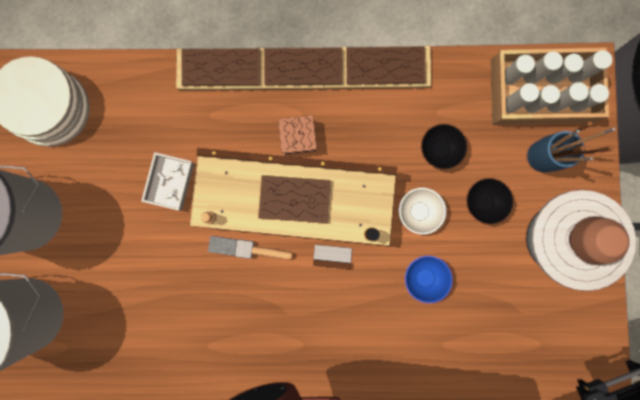

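View pics/side0.png

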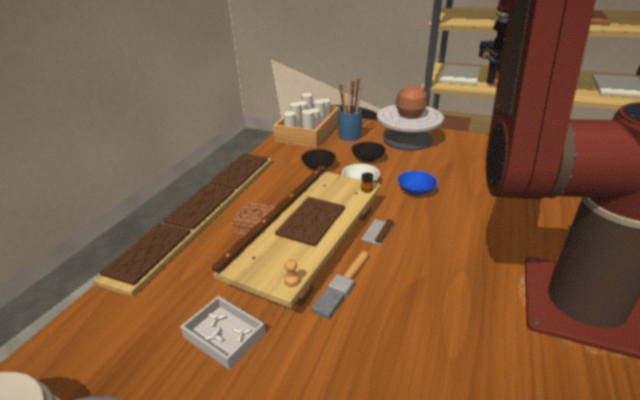

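The white bowl at (423,211) in the top view is at the right end of the board (world −y). The look-alikes are black bowls at (444,147) and (490,201) and a blue one at (429,279). Only the bowl at (423,211) is white and stands at the board's end. The tile is at (295,199), the jar at (373,234), the stamp at (209,217). Next I measure, and crop to confirm.

```bash
cat > h.py <<'E'
import numpy as np,cv2
from scipy.spatial.transform import Rotation as R
from station import *
def ray(d,px,z):
    K=d["camera_matrix"];k=d["k1"]
    p=np.atleast_2d(np.float64(px)).reshape(-1,1,2)
    u=cv2.undistortPoints(p,K,np.array([k,0,0,0,0.])).reshape(-1,2)
    v=R.from_quat(d["attitude"]).apply(np.c_[u,np.ones(len(u))])
    return d["xyz"]+v*((z-d["xyz"][2])/v[:,2])[:,None]
def proj(d,P):
    r=R.from_quat(d["attitude"]).inv()
    q=r.apply(np.atleast_2d(P)-d["xyz"]);return cv2.projectPoints(q,np.zeros(3),np.zeros(3),d["camera_matrix"],np.array([d["k1"],0,0,0,0.]))[0].reshape(-1,2)
def big(m,c):
    m=cv2.morphologyEx(m.astype(np.uint8)*255,cv2.MORPH_OPEN,np.ones((3,3)))
    cs=cv2.findContours(m,cv2.RETR_EXTERNAL,cv2.CHAIN_APPROX_NONE)[0]
    cs=[k for k in cs if cv2.contourArea(k)>15]
    return min(cs,key=lambda k:abs(cv2.pointPolygonTest(k,c,True)) if cv2.pointPolygonTest(k,c,False)<0 else -1)
E
python3 - <<'E'
from h import *
d=snapshot("top");f=d["frame"];hsv=cv2.cvtColor(f,cv2.COLOR_BGR2HSV)
for p in[(295,199),(240,170),(350,190),(209,217),(373,234),(300,160),(240,155),(300,158),(423,211),(250,300)]:print(p,hsv[p[1],p[0]])
for x in (230,350):print(x,[tuple(int(a) for a in v) for v in hsv[145:185:1,x]])
c=f[130:270,180:460];cv2.imwrite("pics/crop.png",cv2.resize(c,None,fx=2.8,fy=2.8,interpolation=cv2.INTER_CUBIC))
E
```

```text
(295, 199) [ 10 118 106]
(240, 170) [ 22 100 235]
(350, 190) [ 19 107 229]
(209, 217) [ 14 131 179]
(373, 234) [170  18  42]
(300, 160) [ 11 161 103]
(240, 155) [ 11 162 101]
(300, 158) [ 11 157 104]
(423, 211) [ 26   9 236]
(250, 300) [ 11 161 170]
230 [(11, 161, 187), (11, 161, 187), (12, 161, 184), (11, 161, 182), (12, 162, 178), (11, 163, 160), (11, 161, 127), (11, 160, 105), (11, 159, 101), (11, 161, 103), (11, 158, 103), (11, 157, 101), (12, 152, 94), (15, 132, 106), (17, 115, 162), (18, 111, 219), (20, 104, 232), (20, 103, 235), (20, 102, 235), (21, 102, 235), (21, 101, 235), (21, 101, 235), (21, 102, 235), (21, 101, 235), (22, 99, 234), (22, 98, 235), (22, 99, 235), (22, 98, 234), (21, 100, 234), (20, 102, 234), (20, 105, 231), (18, 108, 227), (18, 110, 223), (18, 110, 220), (18, 110, 220), (18, 109, 222), (19, 108, 225), (19, 108, 227), (19, 107, 226), (19, 108, 225)]
350 [(12, 160, 178), (12, 161, 177), (12, 160, 175), (11, 160, 172), (12, 162, 172), (11, 160, 175), (11, 158, 178), (12, 160, 180), (12, 160, 183), (12, 160, 185), (11, 159, 184), (11, 160, 180), (11, 162, 173), (12, 162, 170), (12, 162, 172), (12, 160, 172), (12, 162, 161), (12, 160, 132), (11, 159, 109), (10, 158, 102), (11, 158, 100), (11, 158, 100), (10, 158, 100), (11, 159, 101), (12, 152, 97), (16, 123, 114), (18, 113, 173), (18, 110, 220), (19, 106, 231), (19, 105, 231), (19, 106, 230), (19, 107, 229), (19, 106, 230), (19, 105, 231), (20, 104, 234), (20, 102, 235), (21, 99, 235), (21, 100, 235), (21, 101, 235), (20, 104, 234)]
```

View pics/crop.png

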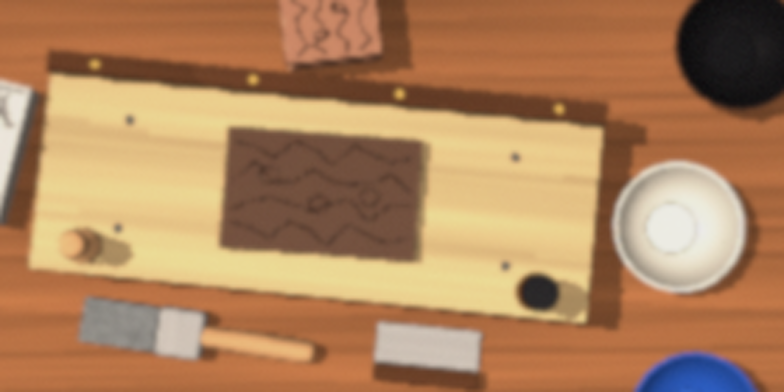

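The crop confirms the white bowl at the right end, the jar (538,292 in the crop) near that end, the stamp at the left, and the fence on the far side.

```bash
cat >> h.py <<'E'
def quad(m,d,z,c):
    k=big(m,c);P=ray(d,k[:,0,:],z)[:,:2]
    r=cv2.minAreaRect((P*1000).astype(np.float32));return r,P
def tile_in(d,board):
    hsv=cv2.cvtColor(d["frame"],cv2.COLOR_BGR2HSV)
    return hsv
E
python3 - <<'E'
from h import *
d=snapshot("top");hsv=cv2.cvtColor(d["frame"],cv2.COLOR_BGR2HSV);H,S,V=cv2.split(hsv)
r,P=quad((S<135)&(V>150)&(H>13)&(S>60),d,.06,(240,180));print("board",r,cv2.boxPoints(r).tolist())
r2,P2=quad((V<160)&(S<140),d,.07,(295,199));print("tile",r2,cv2.boxPoints(r2).tolist())
b,_=quad((S<60)&(V>130),d,.036,(423,211));print("bowl",b)
for n,p,z in(("jar",(373,234),.106),("stamp",(209,217),.11)):print(n,ray(d,p,z))
def rect(B): 
    return B
# board frame: long-axis direction
c=cv2.boxPoints(r)/1000
e=[c[1]-c[0],c[2]-c[1]];l=max(e,key=np.linalg.norm);l=l/np.linalg.norm(l);l*=np.sign(l[1])
x=np.array([l[1],-l[0]]);th=np.arctan2(x[1],x[0])
Q=P@np.c_[x,l];ylo,yhi=np.percentile(Q[:,1],[0.5,99.5]);xlo,xhi=Q[:,0].min(),Q[:,0].max()
print("yaw",th,"len",yhi-ylo,"dep",xhi-xlo)
o=x*(xlo+.09)+l*(ylo+yhi)/2;o2=x*(xhi-.072)+l*(ylo+yhi)/2;print("origin near/fence",o,o2)
t=(np.array(r2[0])/1000-o);print("tile in board",t@x,t@l)
for nm,p in(("jar",ray(d,(373,234),.106)[0,:2]),("stamp",ray(d,(209,217),.11)[0,:2])):print(nm,(p-o)@x,(p-o)@l)
s=observe();print(R.from_quat(s["tool_rot"]).as_matrix().round(3))
E
```

```text
board ((564.5570068359375, 5.4264678955078125), (462.6663513183594, 164.9473876953125), 83.983154296875) [[458.28912353515625, -215.9873504638672], [622.3278198242188, -233.2772674560547], [670.8248901367188, 226.8402862548828], [506.78619384765625, 244.1302032470703]]
tile ((566.7223510742188, -1.4049453735351562), (162.20774841308594, 98.10873413085938), 85.5541000366211) [[511.52862548828125, -78.46219635009766], [609.3421020507812, -86.0673599243164], [621.9160766601562, 75.65230560302734], [524.1026000976562, 83.2574691772461]]
bowl ((538.392578125, -297.5868225097656), (107.54417419433594, 108.1924057006836), 88.90213775634766)
jar [[ 0.48576485 -0.17318689  0.106     ]]
stamp [[0.52562355 0.18575632 0.11      ]]
yaw -0.105013765 len 0.4618236057581563 dep 0.16494739757019322
origin near/fence [0.57203351 0.00455858] [0.57496467 0.00424963]
tile in board -0.004656795517261127 -0.006487392243609647
jar -0.06716197921209581 -0.18580904588605923
stamp -0.06514759571103286 0.17533481279343857
[[-0.934 -0.     0.358]
 [-0.358  0.001 -0.934]
 [-0.    -1.    -0.001]]
```

Emit:
move_arm(rows=[0,0,0,0,6.75,0,87,0,0,0,0,6.75,0,87,0,0,0,0,6.75,0,87,0,0,0,0,6.75,0,87,-0.28,0,-0.85,0,0,0,87,-0.28,0,-0.85,0,0,0,87,-0.28,0,-0.85,0,0,0,87,-0.28,0,-0.85,0,0,0,87,-0.28,0,-0.85,0,0,0,87,-0.28,0,-0.85,0,0,0,87])

```text
t: 1.03
tcp_pos: [0.3121, -0.3861, 0.1884]
tool_rot: [0.037, 0.706, -0.706, -0.037]
ft_force: [0.6, -0.9, -0.2]
grip_width: 0.0867
```

Emit:
move_arm(rows=[-0.28,0,-0.85,0,0,0,87,-0.28,0,-0.85,0,0,0,87,-0.28,0,-0.85,0,0,0,87,-0.28,0,-0.85,0,0,0,87,-0.28,0,-0.85,0,0,0,87,-0.28,0,-0.85,0,0,0,87,-0.28,0,-0.85,0,0,0,87,-0.28,0,-0.85,0,0,0,87,-0.28,0,-0.85,0,0,0,87,-0.28,0,-0.85,0,0,0,87])

```text
t: 1.87
tcp_pos: [0.4594, -0.0597, 0.1887]
tool_rot: [-0.037, -0.706, 0.706, 0.037]
ft_force: [2.2, -0.5, 0.2]
grip_width: 0.0869
```

```bash
cat >> h.py <<'E'
O=np.array([.5735,.0045]);X=np.array([np.cos(-.105),np.sin(-.105)]);L=np.array([-X[1],X[0]])
def st():
    s=observe();p=s["tcp_pos"];Z=R.from_quat(s["tool_rot"]).as_matrix()
    print("t",s["t"],"board xy",(p[:2]-O)@X,(p[:2]-O)@L,"z",p[2],"F",s["ft_force"].round(1),"g",s["grip_width"]);print(Z.round(3))
    return s,Z
def goto(xb,yb,z):
    s,Z=st();w=np.r_[O+X*xb+L*yb,z]-s["tcp_pos"];print("tool units",(Z.T@w/.04).round(2))
E
python3 -c "
from h import *
goto(-.082,-.006,.064)"
```

```text
t 1.8667 board xy -0.10678798663872385 -0.07584153859436746 z 0.1887490807915728 F [ 2.2 -0.5  0.2] g 0.0868763048315001
[[-0.994  0.    -0.105]
 [ 0.105 -0.    -0.994]
 [-0.    -1.     0.   ]]
tool units [-0.62  3.12 -1.75]
```

Emit:
move_arm(rows=[-0.2,0,-0.58,0,0,0,87,-0.2,0,-0.58,0,0,0,87,-0.2,0,-0.58,0,0,0,87,0,0,0,0,0,0,87,0,0.6,0,0,0,0,87,0,0.6,0,0,0,0,87,0,0.6,0,0,0,0,87,0,0.6,0,0,0,0,87,0,0,0,0,0,0,87,0,0,0,0,0,0,87])

```text
t: 2.7
tcp_pos: [0.4887, 0.005, 0.0916]
tool_rot: [0.036, 0.706, -0.706, -0.039]
ft_force: [0.6, 0.8, 0.2]
grip_width: 0.0873
```

```bash
python3 -c "
from h import *
goto(-.082,-.006,.064)
d=snapshot('side');cv2.imwrite('pics/s1.png',cv2.resize(d['frame'][140:320,180:420],None,fx=3,fy=3,interpolation=cv2.INTER_CUBIC))"
```

```text
t 2.7 board xy -0.0843949773520725 -0.00842742388437041 z 0.09159421003971921 F [0.6 0.8 0.2] g 0.08727885260773914
[[-0.994 -0.004 -0.106]
 [ 0.106  0.    -0.994]
 [ 0.004 -1.    -0.   ]]
tool units [-0.06  0.69 -0.06]
```

View pics/s1.png

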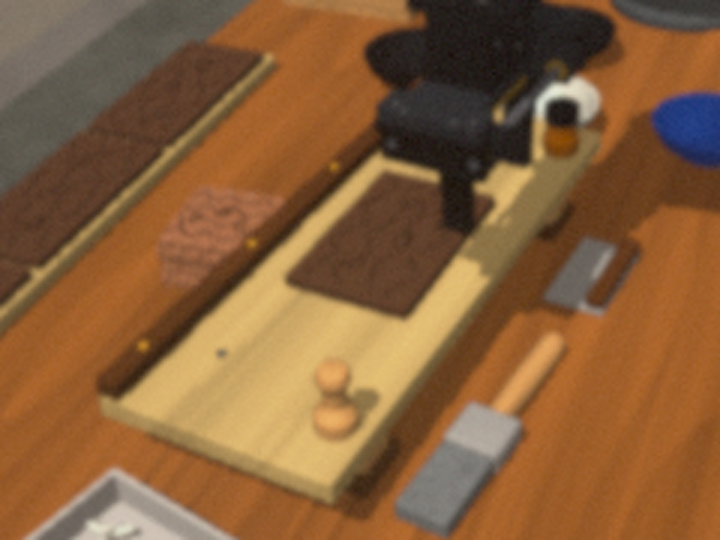

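The side view shows a fingertip at crop pixel (460,230), and I can't tell which finger it is. I'll check it by projection before going down.

```bash
python3 -c "
from h import *
s,Z=st();d=snapshot('side');p=s['tcp_pos']
for a in(-.051,0,.051):
    print(a,((proj(d,p+Z[:,2]*a)-[180,140])*3).round())
for q in((-.056,.075),(-.056,-.086),(-.09,-.23),(-.09,.23)):print(q,((proj(d,np.r_[O+X*q[0]+L*q[1],.06 if abs(q[1])>.2 else .07])-[180,140])*3).round())
t=snapshot('top');cv2.imwrite('pics/t1.png',cv2.resize(t['frame'][130:270,180:460],None,fx=2.8,fy=2.8))
"
```

```text
t 2.75 board xy -0.08283897297806736 -0.00844362817708287 z 0.09322938067857371 F [1.  0.6 0.7] g 0.08669108720116543
[[-0.994 -0.    -0.106]
 [ 0.106 -0.    -0.994]
 [ 0.    -1.     0.   ]]
-0.051 [[456. 271.]]
0 [[486. 233.]]
0.051 [[515. 198.]]
(-0.056, 0.075) [[401. 313.]]
(-0.056, -0.086) [[497. 198.]]
(-0.09, -0.23) [[601. 134.]]
(-0.09, 0.23) [[330. 488.]]
```

View pics/t1.png

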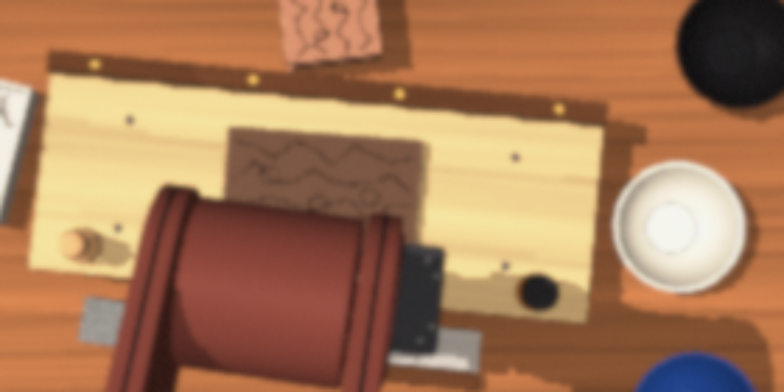

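The projection puts the open +y fingertip at (456,271), but it appears at about (460,235). So the tips ride up about 20 mm when the jaws are open. I'll push with shut fingers, whose tips are at the TCP.

Emit:
move_arm(rows=[0,0,0,0,0,0,0,0,0,0,0,0,0,0,0,0,0,0,0,0,0,0,0,0,0,0,0,0,0,0,0,0,0,0,0,0,0,0,0,0,0,0,0,0,0,0,0,0,0,0,0,0,0,0,0,0,0,0.2,0,0,0,0,0,0,0.2,0,0,0,0,0,0,0,0,0,0,0,0])

```text
invalid input at $.rows: expected 10 rows
```

```bash
python3 -c "
from h import *
goto(-.082,-.006,.064)
s,Z=st();d=snapshot('side');print((proj(d,s['tcp_pos'])-[180,140])*3)
cv2.imwrite('pics/s2.png',cv2.resize(d['frame'][140:320,180:420],None,fx=3,fy=3,interpolation=cv2.INTER_CUBIC))"
```

```text
t 2.85 board xy -0.08141474098309354 -0.008366890165438179 z 0.09463441064893235 F [ 0.9 -0.2  0.8] g 0.08716441244085917
[[-0.994  0.003 -0.105]
 [ 0.105 -0.001 -0.994]
 [-0.003 -1.     0.   ]]
tool units [ 0.02  0.77 -0.06]
t 2.85 board xy -0.08141474098309354 -0.008366890165438179 z 0.09463441064893235 F [ 0.9 -0.2  0.8] g 0.08716441244085917
[[-0.994  0.003 -0.105]
 [ 0.105 -0.001 -0.994]
 [-0.003 -1.     0.   ]]
[[484.50182738 231.19014218]]
```

View pics/s2.png

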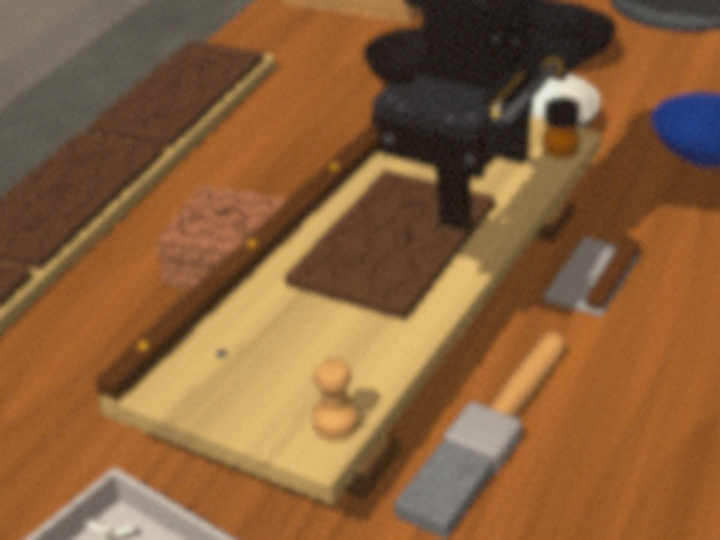

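The jaws are still open because the call was refused for its row count. Sending it again.

Emit:
move_arm(rows=[0,0,0,0,0,0,0,0,0,0,0,0,0,0,0,0,0,0,0,0,0,0,0,0,0,0,0,0,0,0,0,0,0,0,0,0,0,0,0,0,0,0,0,0,0,0,0,0,0,0,0,0,0,0,0,0,0,0,0,0,0,0,0,0,0,0,0,0,0,0])

```text
t: 3.73
tcp_pos: [0.4902, 0.0052, 0.0926]
tool_rot: [0.037, 0.706, -0.706, -0.037]
ft_force: [0.8, 0.1, 0.2]
grip_width: 0.0281
```

```bash
python3 -c "
from h import *
goto(-.082,-.006,.064)
s,Z=st();d=snapshot('side');print((proj(d,s['tcp_pos'])-[180,140])*3)
cv2.imwrite('pics/s3.png',cv2.resize(d['frame'][140:320,180:420],None,fx=3,fy=3,interpolation=cv2.INTER_CUBIC))"
```

```text
t 3.7333 board xy -0.08294343765083424 -0.00804395904152903 z 0.09259077362243276 F [0.8 0.1 0.2] g 0.02810357416602918
[[-0.994 -0.    -0.105]
 [ 0.105  0.    -0.994]
 [ 0.    -1.    -0.   ]]
tool units [-0.02  0.71 -0.05]
t 3.7333 board xy -0.08294343765083424 -0.00804395904152903 z 0.09259077362243276 F [0.8 0.1 0.2] g 0.02810357416602918
[[-0.994 -0.    -0.105]
 [ 0.105  0.    -0.994]
 [ 0.    -1.    -0.   ]]
[[486.19948772 234.22313008]]
```

View pics/s3.png

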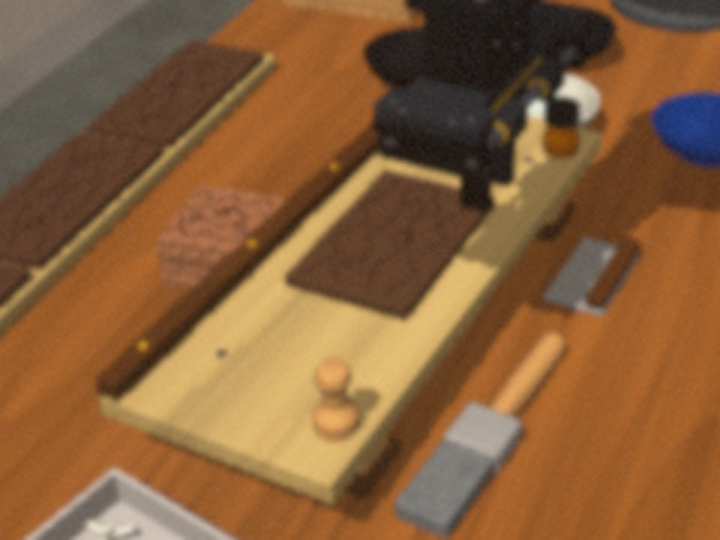

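At 28 mm opening the tip is still about 13 raw pixels above its projection, so the jaw opening doesn't explain the offset. I'll shut fully, go a little lower at this clear spot, and look enlarged.

Emit:
move_arm(rows=[0,0,0,0,0,0,0,0,0,0,0,0,0,0,0,0,0,0,0,0,0,0,0,0,0,0,0,0,0,0,0,0,0,0,0,0,0,0,0,0,0,0,0.2,0,0,0,0,0,0,0.2,0,0,0,0,0,0,0,0,0,0,0,0,0,0,0,0,0,0,0,0])

```text
t: 4.62
tcp_pos: [0.4737, 0.007, 0.0926]
tool_rot: [-0.037, -0.706, 0.706, 0.037]
ft_force: [0.2, 0.1, -0.5]
grip_width: 0.0006
```

```bash
python3 -c "
from h import *
goto(-.082,-.006,.064)
s,Z=st();d=snapshot('side');q=proj(d,s['tcp_pos'])[0];print(q,(q-[290,150])*8)
cv2.imwrite('pics/s4.png',cv2.resize(d['frame'][150:225,290:380],None,fx=8,fy=8,interpolation=cv2.INTER_CUBIC))"
```

```text
t 4.6167 board xy -0.0995344216088042 -0.007998849381037027 z 0.0926081005771513 F [ 0.2  0.1 -0.5] g 0.0005916975674010439
[[-0.994  0.    -0.105]
 [ 0.105 -0.    -0.994]
 [-0.    -1.     0.   ]]
tool units [-0.44  0.72 -0.05]
t 4.6167 board xy -0.0995344216088042 -0.007998849381037027 z 0.0926081005771513 F [ 0.2  0.1 -0.5] g 0.0005916975674010439
[[-0.994  0.    -0.105]
 [ 0.105 -0.    -0.994]
 [-0.    -1.     0.   ]]
[348.96839389 219.98074756] [471.74715112 559.84598052]
```

View pics/s4.png

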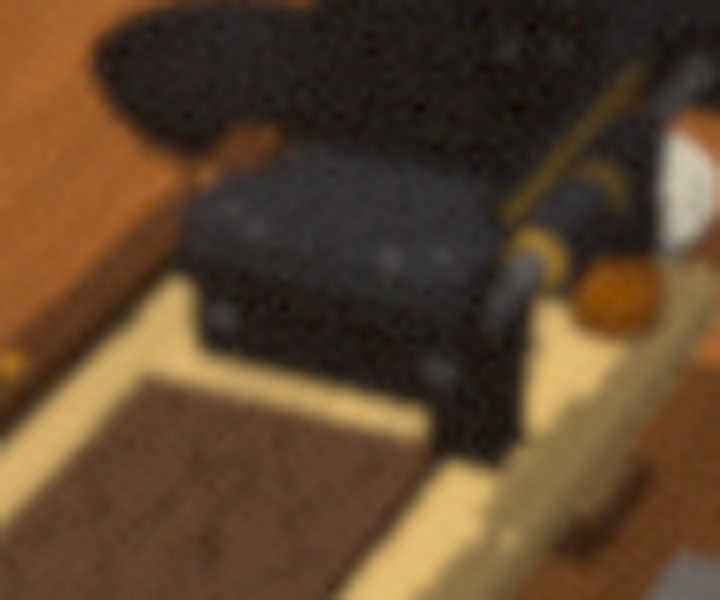

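The tip appears at raw (350,207), but the reported TCP projects to (349,220). One row's values also went into the wrong slot and moved the tool 16 mm back, harmlessly. I'll use the projected body corners to tell whether the offset is vertical or horizontal.

```bash
python3 -c "
from h import *
s,Z=st();d=snapshot('side');p=s['tcp_pos']
def w(a,b,c):return p+np.r_[X*a+L*b,c]
for a,b in((.0375,.095),(-.0375,.095),(.095,.0375),(-.095,.0375),(.095,-.0375)):print((a,b),proj(d,w(a,b,.07)).round(),proj(d,w(a,b,.1)).round())
for c in(0,.01,.02,.03,.04):print(c,proj(d,w(0.0095,.015,c)).round(1),proj(d,w(-0.0095,.015,c)).round(1))
# horizontal offset that would explain it
print((ray(d,(350,207),p[2])[0]-p)[:2]@np.c_[X,L])
"
```

```text
t 4.6667 board xy -0.09908536642368412 -0.00804126821335234 z 0.09276325790561413 F [ 0.9 -0.3 -0. ] g 0.0006778218214460103
[[-0.994  0.    -0.105]
 [ 0.105 -0.    -0.994]
 [-0.    -1.     0.   ]]
(0.0375, 0.095) [[312. 211.]] [[311. 199.]]
(-0.0375, 0.095) [[347. 221.]] [[347. 208.]]
(0.095, 0.0375) [[301. 191.]] [[300. 179.]]
(-0.095, 0.0375) [[386. 213.]] [[387. 200.]]
(0.095, -0.0375) [[317. 175.]] [[317. 163.]]
0 [[341.9 222.4]] [[350.  224.7]]
0.01 [[341.9 218.6]] [[350.  220.9]]
0.02 [[342.  214.8]] [[350.1 217. ]]
0.03 [[342.  210.9]] [[350.2 213.1]]
0.04 [[342. 207.]] [[350.3 209.2]]
[ 0.01814019 -0.04716224]
```

```bash
python3 -c "
from h import *
d=snapshot('top')
for z in(.163,.203,.25):
  for a,b in((-.045,-.103),(-.12,-.103),(-.045+.018,-.15),(-.12+.018,-.15)):print(z,(a,b),((proj(d,np.r_[O+X*a+L*b,z])-[180,130])*2.8).round())
s=observe();print(s['q'])
cv2.imwrite('pics/t2.png',cv2.resize(d['frame'][160:270,220:400],None,fx=4,fy=4,interpolation=cv2.INTER_CUBIC))
"
```

```text
0.163 (-0.045, -0.103) [[441. 249.]]
0.163 (-0.12, -0.103) [[431. 351.]]
0.163 (-0.027, -0.15) [[507. 231.]]
0.163 (-0.102, -0.15) [[497. 332.]]
0.203 (-0.045, -0.103) [[444. 248.]]
0.203 (-0.12, -0.103) [[434. 354.]]
0.203 (-0.027, -0.15) [[512. 229.]]
0.203 (-0.102, -0.15) [[503. 335.]]
0.25 (-0.045, -0.103) [[447. 246.]]
0.25 (-0.12, -0.103) [[436. 358.]]
0.25 (-0.027, -0.15) [[519. 226.]]
0.25 (-0.102, -0.15) [[509. 338.]]
[-1.52050407e-01 -5.09088127e-02  2.00362579e+00 -2.77283096e-05
  1.18827729e+00  1.52418784e+00]
```

View pics/t2.png

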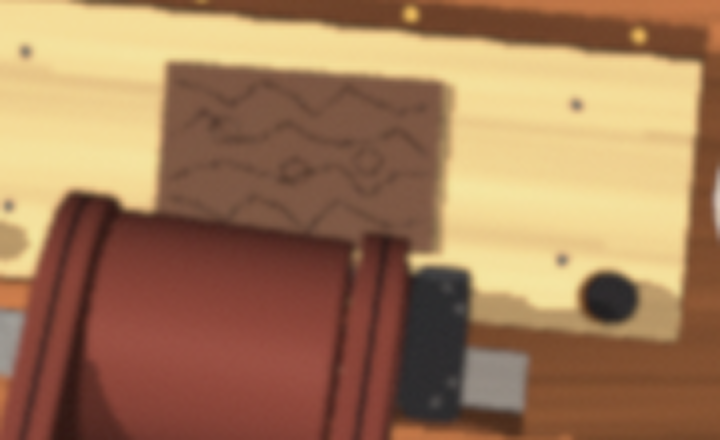

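The body corners in the top view match the reported pose horizontally, at (442,245) and (436,352) as projected. So the offset is vertical: the tips are about 35 mm higher than reported. I'll check the side camera against the stamp's known height, and from here on measure the tip by dark mask.

```bash
cat >> h.py <<'E'
def tip():
    s=observe();d=snapshot('side');p=s['tcp_pos'];V=d['frame'].max(2)
    q=proj(d,p)[0];c=int(round(q[0]))
    m=(V<62).astype(np.uint8);m[:150]=0
    n,lab,stt,_=cv2.connectedComponentsWithStats(m)
    k=1+np.argmax(stt[1:,4]);ys,xs=np.where(lab==k)
    rows=[(x,int(ys[xs==x].max())) for x in range(c-14,c+15) if (xs==x).any()]
    print("tcp px",q.round(1),"z",p[2],"lower edge",rows)
E
python3 -c "
from h import *
tip();d=snapshot('side')
b=ray(snapshot('top'),(209,217),.11)[0]
print(proj(d,b)*1,((proj(d,b)-[180,140])*3), 'seen stamp top ~ (332,362)')"
```

```text
tcp px [348.6 219.8] z 0.09285053630671244 lower edge []
[[292.59513755 259.67020193]] [[337.78541264 359.01060578]] seen stamp top ~ (332,362)
```

Emit:
move_arm(rows=[-0.2,0,0,0,0,0,0,-0.2,0,0,0,0,0,0,0,0.15,0,0,0,0,0,0,0.15,0,0,0,0,0,0,0.15,0,0,0,0,0,0,0.15,0,0,0,0,0,0,0.1,0,0,0,0,0,0,0,0,0,0,0,0,0,0,0,0,0,0,0,0,0,0,0,0,0,0])

```text
t: 5.75
tcp_pos: [0.4903, 0.0052, 0.0648]
tool_rot: [-0.037, -0.706, 0.706, 0.037]
ft_force: [-0.5, -0.3, 0.5]
grip_width: 0.0005
```

```bash
python3 -c "
from h import *
s,Z=st();d=snapshot('side');q=proj(d,s['tcp_pos'])[0];print(q,(q-[290,150])*8)
V=d['frame'].max(2)
for c in range(-8,9,2):
  x=int(q[0])+c;print(x,V[190:226,x].tolist())
cv2.imwrite('pics/s5.png',cv2.resize(d['frame'][150:225,290:380],None,fx=8,fy=8,interpolation=cv2.INTER_CUBIC))"
```

```text
t 5.75 board xy -0.08278993570795527 -0.008065174799661439 z 0.06480293227671448 F [-0.5 -0.3  0.5] g 0.0004843424701054782
[[-0.994  0.    -0.105]
 [ 0.105 -0.    -0.994]
 [-0.    -1.     0.   ]]
[341.95215618 228.21991809] [415.61724944 625.75934469]
333 [55, 53, 53, 51, 55, 50, 48, 43, 47, 40, 34, 37, 34, 34, 33, 35, 35, 37, 39, 38, 51, 72, 91, 93, 101, 96, 98, 95, 95, 83, 81, 79, 85, 103, 117, 130]
335 [54, 54, 63, 61, 54, 55, 50, 49, 41, 45, 38, 32, 31, 34, 42, 54, 53, 52, 42, 37, 40, 55, 71, 79, 84, 88, 85, 82, 86, 97, 115, 127, 132, 136, 139, 142]
337 [56, 58, 69, 64, 55, 50, 47, 48, 47, 43, 44, 36, 32, 37, 44, 57, 64, 61, 47, 42, 35, 34, 38, 35, 41, 51, 71, 103, 133, 148, 156, 150, 145, 141, 140, 143]
339 [54, 52, 55, 55, 53, 49, 43, 42, 42, 41, 34, 32, 33, 31, 34, 40, 42, 39, 35, 37, 31, 37, 39, 29, 32, 50, 94, 140, 160, 155, 147, 143, 137, 143, 141, 145]
341 [51, 48, 50, 48, 45, 43, 40, 35, 32, 39, 35, 36, 31, 38, 31, 33, 29, 37, 34, 41, 35, 35, 31, 34, 31, 41, 76, 112, 137, 142, 141, 141, 142, 142, 142, 143]
343 [44, 44, 44, 42, 48, 49, 48, 56, 57, 60, 54, 45, 38, 28, 33, 31, 26, 31, 32, 31, 31, 31, 32, 33, 36, 38, 55, 99, 139, 151, 148, 142, 139, 143, 141, 142]
345 [70, 81, 89, 82, 79, 73, 69, 66, 60, 49, 39, 33, 38, 33, 30, 34, 31, 34, 33, 30, 35, 31, 33, 34, 36, 52, 73, 95, 124, 138, 141, 146, 138, 137, 138, 138]
347 [116, 116, 102, 93, 85, 82, 71, 57, 43, 45, 45, 45, 51, 46, 48, 45, 44, 46, 47, 48, 42, 44, 49, 55, 77, 105, 125, 133, 142, 141, 141, 137, 137, 136, 138, 137]
349 [130, 141, 126, 108, 101, 94, 84, 101, 126, 144, 158, 160, 152, 142, 122, 120, 121, 118, 120, 120, 121, 121, 119, 122, 129, 136, 137, 141, 139, 136, 139, 137, 139, 136, 133, 123]
```

View pics/s5.png

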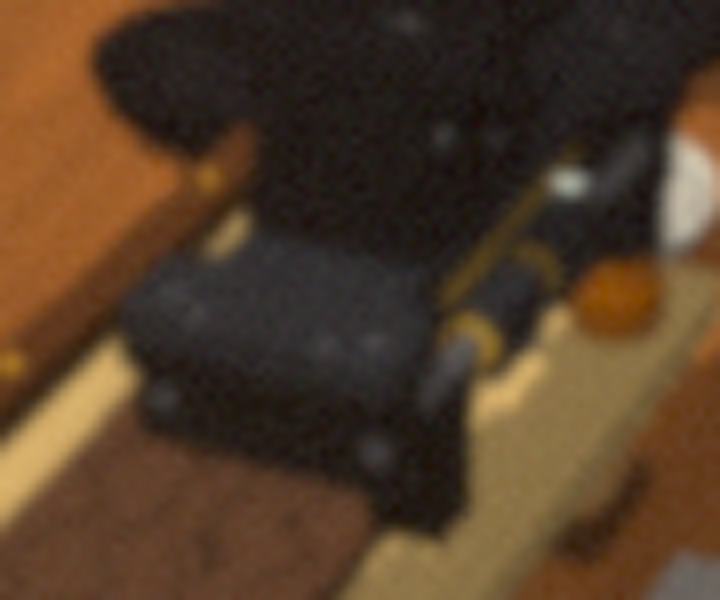

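The tip is now at raw (342,216), against a TCP projection of (342,228), with no contact force. I'll feel downwards in small steps.

Emit:
move_arm(rows=[0,0.05,0,0,0,0,0,0,0.05,0,0,0,0,0,0,0.05,0,0,0,0,0,0,0,0,0,0,0,0,0,0,0,0,0,0,0,0,0,0,0,0,0,0,0,0,0,0,0,0,0,0,0,0,0,0,0,0,0,0,0,0,0,0,0,0,0,0,0,0,0,0])

```text
t: 6.63
tcp_pos: [0.4902, 0.0051, 0.0587]
tool_rot: [0.037, 0.706, -0.706, -0.037]
ft_force: [-0.3, 0.4, 0.4]
grip_width: 0.0005
```

```bash
cat >> h.py <<'E'
def tip2():
    s,Z=st();d=snapshot('side');q=proj(d,s['tcp_pos'])[0];V=d['frame'].max(2)
    for c in(-2,0,2):
        x=int(q[0])+c;col=V[200:,x];print(x,200+int(np.argmax(col>70)),end=' ')
    print(q)
E
python3 -c "
from h import *
tip2()"
```

```text
t 6.6333 board xy -0.08285929586128812 -0.008084963289913967 z 0.058703452666933276 F [-0.3  0.4  0.4] g 0.0004951986288653364
[[-0.994  0.    -0.105]
 [ 0.105 -0.    -0.994]
 [-0.    -1.    -0.   ]]
339 218 341 219 343 220 [341.97228343 230.41182994]
```

The reported z is below the plank top and there is still no force, so the offset is real. Continuing.

Emit:
move_arm(rows=[0,0.05,0,0,0,0,0,0,0.05,0,0,0,0,0,0,0.05,0,0,0,0,0,0,0.05,0,0,0,0,0,0,0,0,0,0,0,0,0,0,0,0,0,0,0,0,0,0,0,0,0,0,0,0,0,0,0,0,0,0,0,0,0,0,0,0,0,0,0,0,0,0,0])

```text
t: 7.52
tcp_pos: [0.4903, 0.0051, 0.0508]
tool_rot: [0.037, 0.706, -0.706, -0.037]
ft_force: [-0.4, 0.1, -0.4]
grip_width: 0.0003
```

```bash
python3 -c "
from h import *
tip2()"
```

```text
t 7.5167 board xy -0.08281605259777605 -0.008085947395528793 z 0.05075764458959952 F [-0.4  0.1 -0.4] g 0.0003108947827620705
[[-0.994  0.    -0.105]
 [ 0.105 -0.    -0.994]
 [-0.    -1.    -0.   ]]
339 221 341 222 343 222 [341.93978924 233.23486336]
```

Emit:
move_arm(rows=[0,0.06,0,0,0,0,0,0,0.06,0,0,0,0,0,0,0.06,0,0,0,0,0,0,0.06,0,0,0,0,0,0,0.06,0,0,0,0,0,0,0,0,0,0,0,0,0,0,0,0,0,0,0,0,0,0,0,0,0,0,0,0,0,0,0,0,0,0,0,0,0,0,0,0])

```text
t: 8.4
tcp_pos: [0.4904, 0.0051, 0.0388]
tool_rot: [-0.037, -0.706, 0.706, 0.037]
ft_force: [-0.6, -1.5, -0.2]
grip_width: 0.0003
```

```bash
python3 -c "
from h import *
tip2()"
```

```text
t 8.4 board xy -0.08275305711436591 -0.008072373599351873 z 0.03881625943150269 F [-0.6 -1.5 -0.2] g 0.0002520995662560916
[[-0.994  0.    -0.105]
 [ 0.105 -0.    -0.994]
 [-0.    -1.     0.   ]]
339 226 341 226 343 227 [341.88961886 237.43358664]
```

Emit:
move_arm(rows=[0,0.04,0,0,0,0,0,0,0.04,0,0,0,0,0,0,0.03,0,0,0,0,0,0,0,0,0,0,0,0,0,0,0,0,0,0,0,0,0,0,0,0,0,0,0,0,0,0,0,0,0,0,0,0,0,0,0,0,0,0,0,0,0,0,0,0,0,0,0,0,0,0])

```text
t: 9.28
tcp_pos: [0.4902, 0.0052, 0.0343]
tool_rot: [-0.037, -0.706, 0.706, 0.037]
ft_force: [0.0, -0.7, 0.0]
grip_width: 0.0005
```

```bash
python3 -c "
from h import *
tip2()"
```

```text
t 9.2833 board xy -0.08290021509207988 -0.008075498862839483 z 0.03426027206207816 F [ 0.  -0.7  0. ] g 0.0004794342281584089
[[-0.994  0.    -0.105]
 [ 0.105 -0.    -0.994]
 [-0.    -1.     0.   ]]
339 227 341 228 343 228 [341.94066768 239.03894646]
```

Emit:
move_arm(rows=[0,0.025,0,0,0,0,0,0,0.025,0,0,0,0,0,0,0.025,0,0,0,0,0,0,0,0,0,0,0,0,0,0,0,0,0,0,0,0,0,0,0,0,0,0,0,0,0,0,0,0,0,0,0,0,0,0,0,0,0,0,0,0,0,0,0,0,0,0,0,0,0,0])

```text
t: 10.17
tcp_pos: [0.4902, 0.0052, 0.0312]
tool_rot: [0.037, 0.706, -0.706, -0.037]
ft_force: [-0.4, -0.3, 0.0]
grip_width: 0.0003
```

Emit:
move_arm(rows=[0,0.025,0,0,0,0,0,0,0.025,0,0,0,0,0,0,0,0,0,0,0,0,0,0,0,0,0,0,0,0,0,0,0,0,0,0,0,0,0,0,0,0,0,0,0,0,0,0,0,0,0,0,0,0,0,0,0,0,0,0,0,0,0,0,0,0,0,0,0,0,0])

```text
t: 11.0
tcp_pos: [0.4902, 0.0052, 0.0293]
tool_rot: [0.037, 0.706, -0.706, -0.037]
ft_force: [-0.1, -0.3, 0.2]
grip_width: 0.0004
```

```bash
python3 -c "
from h import *
tip2();d=snapshot('side')
cv2.imwrite('pics/s6.png',cv2.resize(d['frame'][170:245,290:380],None,fx=8,fy=8,interpolation=cv2.INTER_CUBIC))"
```

```text
t 11.0 board xy -0.08290256201190711 -0.008073423294901112 z 0.029257291582725997 F [-0.1 -0.3  0.2] g 0.00041572312507143135
[[-0.994  0.    -0.105]
 [ 0.105  0.    -0.994]
 [-0.    -1.    -0.   ]]
339 229 341 230 343 230 [341.93194809 240.77493874]
```

Emit:
move_arm(rows=[0,0.025,0,0,0,0,0,0,0.025,0,0,0,0,0,0,0,0,0,0,0,0,0,0,0,0,0,0,0,0,0,0,0,0,0,0,0,0,0,0,0,0,0,0,0,0,0,0,0,0,0,0,0,0,0,0,0,0,0,0,0,0,0,0,0,0,0,0,0,0,0])

```text
t: 11.93
tcp_pos: [0.4902, 0.0052, 0.0272]
tool_rot: [0.037, 0.706, -0.706, -0.037]
ft_force: [0.0, 1.0, 0.4]
grip_width: 0.0006
```

```bash
python3 -c "
from h import *
tip2()"
```

```text
t 11.9333 board xy -0.08291016724973635 -0.00807285182405855 z 0.027244862455197916 F [0.  1.  0.4] g 0.0006233546974089756
[[-0.994  0.    -0.105]
 [ 0.105  0.    -0.994]
 [-0.    -1.    -0.   ]]
339 230 341 230 343 231 [341.93116248 241.47122821]
```

Emit:
move_arm(rows=[0,0.025,0,0,0,0,0,0,0.025,0,0,0,0,0,0,0,0,0,0,0,0,0,0,0,0,0,0,0,0,0,0,0,0,0,0,0,0,0,0,0,0,0,0,0,0,0,0,0,0,0,0,0,0,0,0,0,0,0,0,0,0,0,0,0,0,0,0,0,0,0])

```text
t: 12.82
tcp_pos: [0.4904, 0.0051, 0.0264]
tool_rot: [-0.037, -0.706, 0.706, 0.037]
ft_force: [-4.2, 0.5, 10.7]
grip_width: 0.0003
```

```bash
python3 -c "
from h import *
tip2();d=snapshot('side')
cv2.imwrite('pics/s6.png',cv2.resize(d['frame'][170:245,290:380],None,fx=8,fy=8,interpolation=cv2.INTER_CUBIC))"
```

```text
t 12.8167 board xy -0.08267543816806024 -0.008088391513148576 z 0.026449312085373385 F [-4.2  0.5 10.7] g 0.0003381990721623956
[[-0.994  0.    -0.105]
 [ 0.105 -0.    -0.994]
 [-0.    -1.     0.   ]]
339 230 341 231 343 231 [341.83916449 241.71371969]
```

View pics/s6.png

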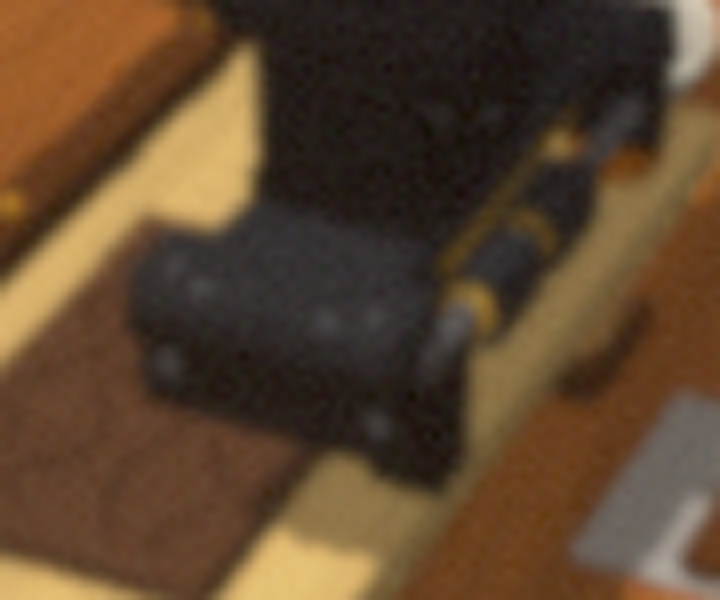

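The finger touched the plank at reported z = 0.0265 (10.7 N), so the tips sit 33 mm above the reported TCP. I'll raise 4–5 mm so they clear the plank but still meet the 10 mm tile, then push toward the fence.

Emit:
move_arm(rows=[0,-0.12,0,0,0,0,0,0,0,0,0,0,0,0,-0.1,0,0,0,0,0,0,-0.1,0,0,0,0,0,0,-0.1,0,0,0,0,0,0,-0.1,0,0,0,0,0,0,-0.1,0,0,0,0,0,0,-0.1,0,0,0,0,0,0,-0.1,0,0,0,0,0,0,-0.1,0,0,0,0,0,0])

```text
t: 13.75
tcp_pos: [0.5209, 0.002, 0.0296]
tool_rot: [0.036, 0.706, -0.706, -0.038]
ft_force: [-4.9, 0.9, 3.7]
grip_width: 0.0004
```

```bash
python3 -c "
from h import *
st()"
```

```text
t 13.75 board xy -0.052063094521172304 -0.007961867243586747 z 0.02959856838172937 F [-4.9  0.9  3.7] g 0.00040959585911738976
[[-0.994 -0.004 -0.105]
 [ 0.105  0.    -0.994]
 [ 0.004 -1.    -0.   ]]
```

Emit:
move_arm(rows=[-0.05,0,0,0,0,0,0,-0.05,0,0,0,0,0,0,-0.05,0,0,0,0,0,0,-0.05,0,0,0,0,0,0,-0.03,0,0,0,0,0,0,0,0,0,0,0,0,0,0,0,0,0,0,0,0,0,0,0,0,0,0,0,0,0,0,0,0,0,0,0,0,0,0,0,0,0])

```text
t: 14.58
tcp_pos: [0.5317, 0.0007, 0.0304]
tool_rot: [-0.038, -0.706, 0.706, 0.037]
ft_force: [-0.3, 0.4, -0.4]
grip_width: 0.0008
```

```bash
cat >> h.py <<'E'
def sidetile():
    # tile contour in side view -> board frame corners
    d=snapshot('side');H,S,V=cv2.split(cv2.cvtColor(d['frame'],cv2.COLOR_BGR2HSV));return d,H,S,V
E
python3 -c "
from h import *
st()
d=snapshot('top');f=cv2.split(cv2.cvtColor(d['frame'],cv2.COLOR_BGR2HSV));V=f[2]
for yb in(-.07,-.05,.04,.06):
  P=[np.r_[O+X*a+L*yb,.07] for a in np.arange(.05,.085,.003)];q=proj(d,P);print(yb,[(round(float(a),3),int(cv2.getRectSubPix(V,(1,1),tuple(map(float,k)))[0,0])) for a,k in zip(np.arange(.05,.085,.003),q)])
"
```

```text
t 14.5833 board xy -0.04117192854082878 -0.008133106168909023 z 0.030367477865232105 F [-0.3  0.4 -0.4] g 0.0008197475379417899
[[-0.994  0.001 -0.105]
 [ 0.105 -0.    -0.994]
 [-0.001 -1.     0.   ]]
-0.07 [(0.05, 122), (0.053, 117), (0.056, 121), (0.059, 124), (0.062, 125), (0.065, 125), (0.068, 120), (0.071, 101), (0.074, 104), (0.077, 111), (0.08, 110), (0.083, 110)]
-0.05 [(0.05, 121), (0.053, 115), (0.056, 117), (0.059, 122), (0.062, 124), (0.065, 126), (0.068, 126), (0.071, 112), (0.074, 107), (0.077, 111), (0.08, 110), (0.083, 110)]
0.04 [(0.05, 114), (0.053, 121), (0.056, 125), (0.059, 125), (0.062, 126), (0.065, 128), (0.068, 131), (0.071, 118), (0.074, 106), (0.077, 115), (0.08, 119), (0.083, 119)]
0.06 [(0.05, 125), (0.053, 117), (0.056, 111), (0.059, 120), (0.062, 125), (0.065, 127), (0.068, 125), (0.071, 107), (0.074, 106), (0.077, 150), (0.08, 209), (0.083, 217)]
```

No light gap is left between tile and fence. One light press confirms contact.

Emit:
move_arm(rows=[-0.03,0,0,0,0,0,0,-0.03,0,0,0,0,0,0,-0.03,0,0,0,0,0,0,0,0,0,0,0,0,0,0,0,0,0,0,0,0,0,0,0,0,0,0,0,0,0,0,0,0,0,0,0,0,0,0,0,0,0,0,0,0,0,0,0,0,0,0,0,0,0,0,0])

```text
t: 15.47
tcp_pos: [0.533, 0.0007, 0.03]
tool_rot: [0.036, 0.706, -0.706, -0.039]
ft_force: [-7.9, 0.3, 6.1]
grip_width: 0.0
```

```bash
python3 -c "
from h import *
st()"
```

```text
t 15.4667 board xy -0.039831042844428594 -0.008017074775726525 z 0.029970519622256886 F [-7.9  0.3  6.1] g 4.780449976832078e-05
[[-0.994 -0.004 -0.105]
 [ 0.105  0.    -0.994]
 [ 0.004 -1.    -0.   ]]
```

The tool stopped 2 mm short of its target with 8 N at the fence, so the tile is snug. Now back off, rise and turn the jaws across the board.

Emit:
move_arm(rows=[0.2,0,0,0,0,0,0,0.2,0,0,0,0,0,0,0,-0.5,0,0,0,0,0,0,-0.5,0,0,0,0,0,0,-0.5,0,0,0,0,0,0,0,0,0,-6.9,0,0,0,0,0,0,-6.9,0,0,0,0,0,0,-6.9,0,0,0,0,0,0,-6.9,0,0,0,0,0,0,-6.9,0,0])

```text
t: 16.3
tcp_pos: [0.5185, 0.0022, 0.0901]
tool_rot: [0.176, -0.685, 0.685, -0.176]
ft_force: [-0.0, -0.2, 0.3]
grip_width: 0.0008
```

Emit:
move_arm(rows=[0,0,0,0,-6.9,0,0,0,0,0,0,-6.9,0,0,0,0,0,0,-6.9,0,0,0,0,0,0,-6.9,0,0,0,0,0,0,-6.9,0,0,0,0,0,0,-6.9,0,0,0,0,0,0,-6.9,0,0,0,0,0,0,-6.9,0,0,0,0,0,0,0,0,0,0,0,0,0,0,0,0])

```text
t: 17.13
tcp_pos: [0.5186, 0.0022, 0.09]
tool_rot: [0.471, -0.528, 0.528, -0.471]
ft_force: [0.7, -0.2, -0.4]
grip_width: 0.0003
```

```bash
python3 -c "
from h import *
goto(.02,.1,.089)"
```

```text
t 17.1333 board xy -0.054357057722856386 -0.008044523278329177 z 0.09001799018353242 F [ 0.7 -0.2 -0.4] g 0.00025286355095032863
[[-0.114  0.     0.993]
 [-0.993  0.    -0.114]
 [-0.    -1.     0.   ]]
tool units [-2.72  0.03  1.83]
```

Emit:
move_arm(rows=[-0.54,0,0.37,0,0,0,0,-0.54,0,0.37,0,0,0,0,-0.54,0,0.37,0,0,0,0,-0.54,0,0.36,0,0,0,0,-0.54,0,0.36,0,0,0,0,0,0,0,0,0,0,0,0,0.4,0,0,0,0,0,0,0.4,0,0,0,0,0,0,0.3,0,0,0,0,0,0,0,0,0,0,0,0])

```text
t: 17.97
tcp_pos: [0.6005, 0.1009, 0.0426]
tool_rot: [-0.473, 0.529, -0.526, 0.469]
ft_force: [-1.0, 0.7, -0.5]
grip_width: 0.0009
```

```bash
python3 -c "
from h import *
goto(.02,.1,.0305)
d=snapshot('side');H,S,V=cv2.split(cv2.cvtColor(d['frame'],cv2.COLOR_BGR2HSV))
for xb in(-.015,.0,.015):
  a=np.arange(.05,.1,.003)
  q=proj(d,[np.r_[O+X*xb+L*b,.07] for b in a]);print(xb,[(round(float(b),3),int(cv2.getRectSubPix(V,(1,1),tuple(map(float,k)))[0,0])) for b,k in zip(a,q)])
"
```

```text
t 17.9667 board xy 0.01678223361877822 0.09869745633455485 z 0.042619577538374795 F [-1.   0.7 -0.5] g 0.0009174959975321988
[[-0.113 -0.006  0.994]
 [-0.994 -0.    -0.113]
 [ 0.001 -1.    -0.006]]
tool units [-0.03  0.3   0.08]
-0.015 [(0.05, 66), (0.053, 69), (0.056, 69), (0.059, 68), (0.062, 70), (0.065, 70), (0.068, 69), (0.071, 69), (0.074, 67), (0.077, 80), (0.08, 114), (0.083, 159), (0.086, 199), (0.089, 219), (0.092, 224), (0.095, 225), (0.098, 225)]
0.0 [(0.05, 69), (0.053, 67), (0.056, 69), (0.059, 69), (0.062, 70), (0.065, 69), (0.068, 69), (0.071, 66), (0.074, 66), (0.077, 76), (0.08, 100), (0.083, 133), (0.086, 148), (0.089, 154), (0.092, 163), (0.095, 174), (0.098, 185)]
0.015 [(0.05, 64), (0.053, 69), (0.056, 70), (0.059, 70), (0.062, 67), (0.065, 68), (0.068, 69), (0.071, 66), (0.074, 60), (0.077, 64), (0.08, 78), (0.083, 91), (0.086, 93), (0.089, 97), (0.092, 98), (0.095, 100), (0.098, 103)]
```

Emit:
move_arm(rows=[0,0.15,0.04,0,0,0,0,0,0.15,0.04,0,0,0,0,0,0,0,0,0,0,0,0.06,0,0,0,0,0,0,0.1,0,0,0,0,0,0,0.12,0,0,0,0,0,0,0.12,0,0,0,0,0,0,0.12,0,0,0,0,0,0,0.12,0,0,0,0,0,0,0.12,0,0,0,0,0,0])

```text
t: 18.85
tcp_pos: [0.6036, 0.0707, 0.0344]
tool_rot: [0.471, -0.527, 0.527, -0.472]
ft_force: [-0.5, 3.1, 1.2]
grip_width: 0.0003
```

```bash
python3 -c "
from h import *
goto(.02,-.105,.0305)"
```

```text
t 18.85 board xy 0.02298032273046257 0.06897095418384154 z 0.034417728681259994 F [-0.5  3.1  1.2] g 0.0003026990008009056
[[-0.111  0.001  0.994]
 [-0.994  0.001 -0.111]
 [-0.001 -1.     0.001]]
tool units [ 4.35  0.09 -0.05]
```

The tips are a little high, with only about 2 mm of overlap on the tile's edge. I'll back off, lower 4 mm and go on pushing.

Emit:
move_arm(rows=[-0.12,0,0,0,0,0,0,0,0.1,0,0,0,0,0,0,0,0,0,0,0,0,0.1,0,0,0,0,0,0,0.12,0,0,0,0,0,0,0.12,0,0,0,0,0,0,0.12,0,0,0,0,0,0,0.12,0,0,0,0,0,0,0.12,0,0,0,0,0,0,0.12,0,0,0,0,0,0])

```text
t: 19.68
tcp_pos: [0.6001, 0.0424, 0.03]
tool_rot: [-0.471, 0.527, -0.527, 0.472]
ft_force: [0.8, 1.5, -1.2]
grip_width: 0.0006
```

```bash
python3 -c "
from h import *
goto(.022,-.105,.0305)"
```

```text
t 19.6833 board xy 0.022526370056303313 0.04049134225110018 z 0.03001335791573327 F [ 0.8  1.5 -1.2] g 0.0005673325918151953
[[-0.111 -0.     0.994]
 [-0.994  0.    -0.111]
 [-0.    -1.    -0.   ]]
tool units [ 3.64 -0.01  0.01]
```

Height is right now. Two calls of 1.5 and 1.4 units.

Emit:
move_arm(rows=[0.15,0,0,0,0,0,0,0.15,0,0,0,0,0,0,0.15,0,0,0,0,0,0,0.15,0,0,0,0,0,0,0.15,0,0,0,0,0,0,0.15,0,0,0,0,0,0,0.15,0,0,0,0,0,0,0.15,0,0,0,0,0,0,0.15,0,0,0,0,0,0,0.15,0,0,0,0,0,0])

```text
t: 20.52
tcp_pos: [0.5935, -0.0172, 0.03]
tool_rot: [-0.472, 0.527, -0.527, 0.472]
ft_force: [-0.5, 1.3, -1.7]
grip_width: 0.0005
```

Emit:
move_arm(rows=[0.15,0,0,0,0,0,0,0.15,0,0,0,0,0,0,0.15,0,0,0,0,0,0,0.15,0,0,0,0,0,0,0.15,0,0,0,0,0,0,0.15,0,0,0,0,0,0,0.15,0,0,0,0,0,0,0.15,0,0,0,0,0,0,0.1,0,0,0,0,0,0,0,0,0,0,0,0,0])

```text
t: 21.35
tcp_pos: [0.5879, -0.0695, 0.0301]
tool_rot: [0.472, -0.527, 0.527, -0.471]
ft_force: [-0.7, -0.3, -0.2]
grip_width: 0.0006
```

```bash
cat >> h.py <<'E'
def tiletop():
    d=snapshot('top');H,S,V=cv2.split(cv2.cvtColor(d['frame'],cv2.COLOR_BGR2HSV))
    def line(pts):
        q=proj(d,[np.r_[O+X*a+L*b,.07] for a,b in pts]).astype(np.float32)
        return cv2.remap(S,q[:,0],q[:,1],cv2.INTER_LINEAR)[:,0],cv2.remap(V,q[:,0],q[:,1],cv2.INTER_LINEAR)[:,0]
    return d,line
E
python3 -c "
from h import *
goto(.022,-.111,.0305)
d,line=tiletop();a=np.arange(-.31,-.24,.004)
for x in(-.015,0.,.02,.05):
  s,v=line([(x,b) for b in a]);print(x,[(round(float(b),3),int(i),int(j)) for b,i,j in zip(a,s,v)])
"
```

```text
t 21.35 board xy 0.022067624567850667 -0.07210737186600101 z 0.030149608823527255 F [-0.7 -0.3 -0.2] g 0.0005508585675458928
[[-0.111  0.     0.994]
 [-0.994 -0.001 -0.111]
 [ 0.001 -1.     0.   ]]
tool units [ 0.97 -0.01  0.  ]
-0.015 [(-0.31, 42, 171), (-0.306, 40, 187), (-0.302, 41, 203), (-0.298, 41, 204), (-0.294, 41, 204), (-0.29, 41, 204), (-0.286, 39, 203), (-0.282, 40, 203), (-0.278, 40, 202), (-0.274, 41, 197), (-0.27, 40, 189), (-0.266, 41, 187), (-0.262, 42, 183), (-0.258, 42, 176), (-0.254, 41, 166), (-0.25, 43, 166), (-0.246, 60, 166), (-0.242, 106, 115)]
0.0 [(-0.31, 42, 174), (-0.306, 41, 196), (-0.302, 40, 204), (-0.298, 40, 205), (-0.294, 40, 205), (-0.29, 40, 205), (-0.286, 39, 204), (-0.282, 40, 204), (-0.278, 40, 204), (-0.274, 41, 200), (-0.27, 41, 193), (-0.266, 42, 194), (-0.262, 40, 189), (-0.258, 42, 183), (-0.254, 42, 172), (-0.25, 42, 165), (-0.246, 49, 172), (-0.242, 89, 123)]
0.02 [(-0.31, 43, 181), (-0.306, 41, 185), (-0.302, 42, 189), (-0.298, 42, 191), (-0.294, 42, 193), (-0.29, 42, 195), (-0.286, 42, 195), (-0.282, 42, 195), (-0.278, 42, 194), (-0.274, 42, 192), (-0.27, 42, 187), (-0.266, 42, 183), (-0.262, 41, 177), (-0.258, 42, 170), (-0.254, 44, 175), (-0.25, 68, 160), (-0.246, 130, 124), (-0.242, 135, 101)]
0.05 [(-0.31, 138, 196), (-0.306, 126, 200), (-0.302, 114, 206), (-0.298, 99, 211), (-0.294, 94, 210), (-0.29, 104, 207), (-0.286, 118, 203), (-0.282, 138, 197), (-0.278, 154, 192), (-0.274, 158, 170), (-0.27, 160, 133), (-0.266, 161, 124), (-0.262, 159, 124), (-0.258, 160, 124), (-0.254, 161, 124), (-0.25, 158, 124), (-0.246, 157, 122), (-0.242, 133, 115)]
```

The tile's leading edge is at about y = −0.244, which fits the finger position. 39 mm remain.

Emit:
move_arm(rows=[0.12,0,0,0,0,0,0,0.12,0,0,0,0,0,0,0.12,0,0,0,0,0,0,0.12,0,0,0,0,0,0,0.12,0,0,0,0,0,0,0.12,0,0,0,0,0,0,0.1,0,0,0,0,0,0,0.08,0,0,0,0,0,0,0.06,0,0,0,0,0,0,0,0,0,0,0,0,0])

```text
t: 22.23
tcp_pos: [0.5837, -0.1072, 0.0302]
tool_rot: [0.472, -0.527, 0.527, -0.471]
ft_force: [0.3, 0.8, 1.6]
grip_width: 0.0005
```

Emit:
move_arm(rows=[-0.3,0,0,0,0,0,0,-0.3,0,0,0,0,0,0,0,-0.7,0,0,0,0,0,0,-0.8,0,0,0,0,0,0,-0.8,0,0,0,0,0,-0.8,0,0,0,0,0,0,-0.9,0,0,0,0,0,0,-0.9,0,0,0,0,0,0,-0.9,0,0,0,0,0,0,-0.9,0,0,0,0,0,0])

```text
t: 23.07
tcp_pos: [0.6053, 0.0949, 0.1219]
tool_rot: [0.472, -0.527, 0.527, -0.472]
ft_force: [0.0, -0.2, 0.4]
grip_width: 0.0005
```

```bash
python3 -c "
from h import *
st()
t=snapshot('top');d=snapshot('side')
a=cv2.resize(t['frame'][130:270,180:460],None,fx=2.5,fy=2.5,interpolation=cv2.INTER_CUBIC);b=cv2.resize(d['frame'][150:240,240:420],(700,240)[:1]+(250,),interpolation=cv2.INTER_CUBIC)
cv2.imwrite('pics/end.png',np.vstack([a,b[:, :700]]))
f=cv2.cvtColor(t['frame'],cv2.COLOR_BGR2HSV);H,S,V=cv2.split(f)
r,P=quad((V<150)&(S<142)&(S>80),t,.07,tuple(map(float,proj(t,np.r_[O+X*.0-L*.2,.07])[0])))
c=(np.array(r[0])/1000-O);print(r,c@X,c@L)
"
```

```text
t 23.0667 board xy 0.022123148783404527 0.09322624575505821 z 0.12194938570793568 F [ 0.  -0.2  0.4] g 0.0004827157028964126
[[-0.11  -0.     0.994]
 [-0.994 -0.    -0.11 ]
 [ 0.    -1.    -0.   ]]
((573.4586181640625, -196.25076293945312), (161.322265625, 104.7638168334961), 83.56017303466797) 0.020998965175849513 -0.19964947782243836
```

View pics/end.png

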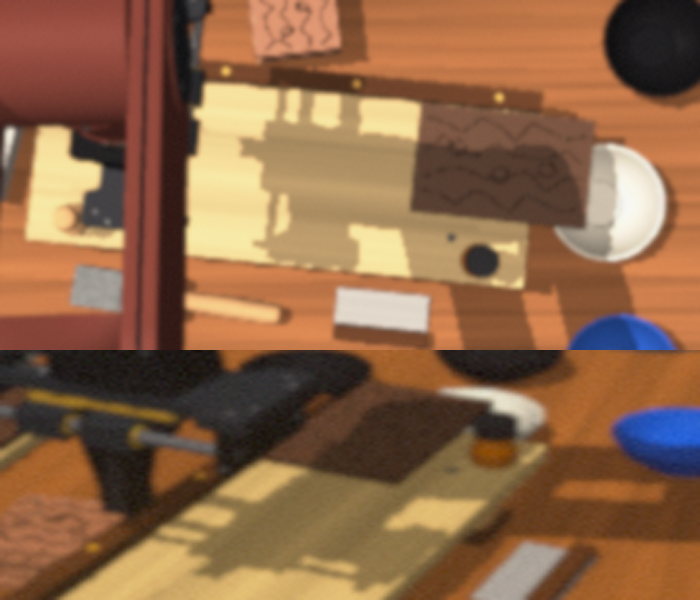

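The final picture shows the tile against the fence and sticking out over the white bowl at (600,200). The stamp at (68,218), the jar at (481,260), the brush and the scraper stand where they were, and the gripper is up and clear. The tile measures x = 0.021, y = −0.200, 0.007 rad off parallel. Handing in.

```bash
python3 -c "
from station import *
print(finish_job())"
```

```text
the job is handed in; nothing more can be done
None
```

The tile now sticks out about 50 mm past the board's end over the white bowl, snug against the fence, and the job was handed in at about 23 s. I pushed it square to the fence with shut fingers, then along the board toward the bowl.

**Last checks:**

| Check | Measured | Allowed |
|---|---|---|
| Tile y in the board frame, from the top picture | −0.200 m | −0.218 to −0.188 m |
| Tile y from the finger position | −0.202 m | same |
| Tile x in the board frame | 0.021 m | above 0.016 m |
| Angle to the fence | about 0.007 rad | below 0.07 rad |

- **Clear of everything:** the gripper was raised with no force on it. The jar, stamp, brush, scraper, tile stack and bowl looked undisturbed in the final picture. The tray was mostly hidden behind the arm there, but I never worked near it.
- **Not measured directly:** I had no direct reading of the tile's height or tilt. It looked flat in the side view.

**What disagreed:**
- **TCP height:** the reported TCP height was about 33 mm lower than the real fingertips. The side camera showed this and a gentle 11 N touch on the plank confirmed it, so I corrected every height for it.
- **My move calls:** one call was refused for its row count. In two others I put values in the wrong slots, so the tool went sideways instead of down or up. On the first of those it moved 16 mm, and on the second about 0.2 m on the retreat. Both were in free space and touched nothing.

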